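# Lay up the hub parts on the two assembly stands

### The job

Lay up the stripped hub's loose parts from the bench on the two assembly stands, ready for refitting, each part centred, flat and the same way up as it lies now. On the round stand goes the toothed cog first, over the spigot, then the bearing ring on the cog, and the lock ring on top; on the square stand goes the plain spacer sleeve over the spigot, and the axle cone on top of it. Do not shift or knock over the oiler or the spanner.

Things in the scene. Friction and masses are not known exactly. Their poses are not given: they have to be found in the camera images.
- round_stand: Fixed target: dark steel disc foot, 90 mm diameter, 18 mm high, with a bright upright spigot in the middle, 22 mm diameter, its top 36 mm above the bench (last 3 mm tapered to 16 mm). Origin: centre of the underside, z up. Takes cog, bearing ring, lock ring.
- square_stand: Fixed target: dark steel square foot, 80 x 80 mm, 18 mm high, with a slimmer bright spigot in the middle, 16 mm diameter, its top 34 mm above the bench (last 4 mm tapered to 10 mm). Origin: centre of the underside, z up. Takes spacer, then cone.
- fixed_cog: Rusty-grey sixteen-tooth sprocket lying flat, 69 mm over the teeth, 15 mm high: the toothed plate is the lowest 3 mm, above it a round hub of 48 mm diameter to grip; bore about 30 mm. Origin: centre of the underside, z up as it lies. 0.11 kg.
- bearing_ring: Grey flat ring with a circle of bright balls on top, 53 mm diameter; the ring is 5.5 mm high (what is put on it rests there), the ball tops visibly stand to 8 mm; bore about 31 mm. Grip across the outside. Origin: centre of the underside, z up. 0.05 kg.
- lock_ring: Thick grey slotted ring, 44 mm diameter, 19 mm high, bore visible, but it is too narrow for the spigot: it lies on the bearing ring above the spigot's end. Grip across the outside. Origin: centre of the underside, z up. 0.07 kg.
- spacer: Plain bright aluminium sleeve standing on end, 36 mm outside, 25 mm bore, 24 mm high. Grip across the outside. Origin: centre of the underside, z up. 0.06 kg.
- axle_cone: Rusty-grey stepped bearing cone standing on its wide end, 39 mm across the flange in its lower half, narrowing towards the top, 22 mm high. Grip across the flange. It lies on the spacer, above the spigot's end. Origin: centre of the underside, z up. 0.06 kg.
- oiler: Bystander: oil can with a bent spout, 57 x 65 mm, 129 mm high, loose. Origin: centre of the underside. Leave alone.
- spanner: Bystander: open-ended spanner, 186 mm long (its own y axis), 34 mm wide, 6 mm thick, lying loose beside the parts. Origin: centre of the underside. Leave alone.
There are look-alikes about, which are no part of the job. What is shaped like the round_stand but brown or purple is not meant. What is shaped like the lock_ring but blue is not meant.

How it is judged:
By the outcome, as a careful person would: the job done as asked, in the order asked, and still so for the second after the job is handed in, with the robot touching nothing.
It also fails if it takes over 112 s, if anything falls off the work surface, if the arm or the gripper's body presses on something with over 40 N, if the wrist force passes 120 N, or if a joint passes its speed limit or range.

### The arm

A 7-joint arm with a two-finger parallel gripper is mounted at the origin on a cart in front of the work surface, level with it; the furniture and walls round the work are solid. World frame = base frame: x ahead of the robot, y to its left, z up, the work surface at z = 0. Lengths are in m, angles in rad, forces in N, time in s.
With the tool pointing down it reaches from about 0.425 to 0.875 m from the base axis. Payload 4.7 kg.
Tool frame: the origin (TCP) lies midway between the tips of the shut fingers; the grasp point (between the pads) lies 19 mm behind it; z points along the fingers, y is the line along which they close (so a half turn about z gives the same grasp; the last joint's range is limited). The gripper opens to 87 mm and grips with 3 to 60 N. Pads are 19 mm wide; open, the fingers measure 117 mm over their backs; the gripper's body (75 mm by 190 mm) begins 51 mm behind the grasp point.
Start: joints at [-1.095, 0.321, -0.07, 1.45, 0.023, 1.371, -0.057], TCP at [0.29, 0.582, 0.223] pointing down, gripper open.
Joint ranges: [-2.86, 2.86], [-0.3, 2.09], [-1.38, 1.24], [0.06, 2.45], [-1.56, 4.7], [0.09, 2.05], [-2.69, 2.69]. Speed limits (rad/s): [2.57, 2.57, 3.14, 3.14, 3.14, 3.14, 3.14].

### API

Orientations are given as a rotation vector (axis times angle).
In Python, from bench import monitor, cams, workorder gives the robot as it stands.
- The arm moves only by the tool move_arm, never from a script. Its arguments are lists of equal length, an entry for each row: "slide": the shift along the tool's x, y, z in cm, a list of three; "roll": the turn about the tool's z in rad. In form: {"slide": [[dx, dy, dz], ...], "roll": [roll, ...]}. A call has 1 to 20 rows; each row is the pose to reach, as a shift and turn from the pose commanded when the call began, along the tool's axes at that moment; what a row does not reach only later rows make up. A row lasts 1/10 s, in which the tool goes at most 50 mm and 8.59 degrees, less where a joint would pass 70% of its speed; a pose out of reach is approached as far as the arm can. A call with a gripper value outside its range is refused whole. "gripper" is the finger opening in cm, from 0 to 8.7, set as the call begins (left out, the last holds). The fingers move at their own pace and stop on an object; "squeeze" is the grip in N (left out, the last holds). Time passes only in rows, so rows that repeat a pose let the fingers close. It gives the time, the measured TCP pose, the force, the opening and the grip force at its end, in the units of the state.
- monitor.get_state(): the state, without advancing time (a new reading comes with each control period).
- cams.get_image(name): name is "scene" or "side" or "wrist"; returns the picture (420x560x3 uint8, red, green, blue); there is no depth.
- cams.get_calibration(name): a dict with "mtx" (3x3 intrinsics, pixels), "R" (3x3) and "t" (3): a world point X has camera coordinates R X + t. Camera axes: x right, y down, z forward; pixel columns grow to the right and rows downward; lengths in m; the calibration is good to about 2 mm. A picture is of the moment at which its call begins: read the wrist's pose just before it. get_calibration takes no time and is no camera call; for the wrist camera it gives the pose at the moment of the call.
- workorder.close_job(): hands the job in; it is judged then, once.
The state is a dict: "time": time; "joint_positions": joint angles; "qd": joint speeds; "joint_torque": joint torques, N m; "position": TCP position; "tool_rot": TCP orientation; "ft_force": force on the tool from outside, world axes, zero at the start; "torque": the same for the moment, N m; "grip_width": opening from 0.0 (shut) to 1.0 (fully open); "grip_force": force on a finger pad.
Only numpy, scipy, OpenCV 4.12 (cv2) and the standard library are available. Lean on these libraries where they do the work, as an engineer would, in place of code of your own. Each camera call takes 0.05 s, during which the arm holds its last target. There are 200 camera calls.

## Working session

There is one attempt and no reset: what is moved stays moved. The work goes in short steps, Python scripts to look and compute and a tool call to move; the robot and the scene stay as the last step left them, time stands still between calls to the robot, and variables do not carry over. Pictures are saved under pics/ and viewed, at most 14 in all, crops included, and the job is handed in when it is done.

Besides the shell and the picture viewer there is one more tool, called after ">>>" in YAML: its name, and indented under it one key for each argument. move_arm: Moves the arm, as the interface text tells. Its arguments: {"type":"object","properties":{"slide":{"type":"array","items":{"type":"array","items":{"type":"number"}}},"roll":{"type":"array","items":{"type":"number"}},"gripper":{"type":"number"},"squeeze":{"type":"number"}},"required":["slide","roll"]}

```bash
mkdir -p pics; cat > h.py <<'E'
import numpy as np, cv2
from bench import monitor, cams, workorder
def snap(n,f):
    im=cams.get_image(n); cv2.imwrite('pics/'+f,cv2.cvtColor(im,cv2.COLOR_RGB2BGR)); return im
def ray(n,uv,z,c=None):
    c=c or cams.get_calibration(n); R=np.array(c['R']);t=np.array(c['t']);K=np.array(c['mtx'])
    o=-R.T@t; d=R.T@np.linalg.inv(K)@np.array([uv[0],uv[1],1.]); return o+d*(z-o[2])/d[2]
def proj(n,X):
    c=cams.get_calibration(n); p=np.array(c['mtx'])@(np.array(c['R'])@np.array(X)+np.array(c['t'])); return p[:2]/p[2]
E
python3 - <<'E'
from h import *
for n in('scene','side','wrist'):
    snap(n,n+'0.png'); c=cams.get_calibration(n); print(n,-np.array(c['R']).T@np.array(c['t']),np.array(c['mtx'])[0,0])
s=monitor.get_state();print(s['time'],s['position'],s['tool_rot'],s['grip_width'])
E
```

```text
scene [-0.06293257 -1.15197362  0.77885149] 453.18572498309766
side [ 0.39625042 -0.78157036  0.71746833] 409.583641180719
wrist [0.2295325  0.61188754 0.38416232] 324.16664986435825
0.15 [0.28947111 0.58152683 0.22173452] [-7.18836796e-01 -3.05797009e+00  2.22145933e-03] 1.0006787005517497
```

View pics/scene0.png

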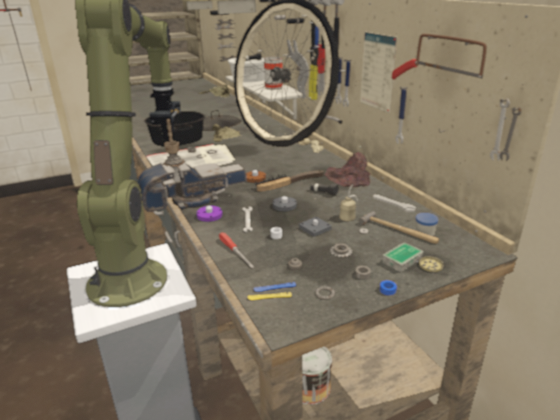

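View pics/side0.png

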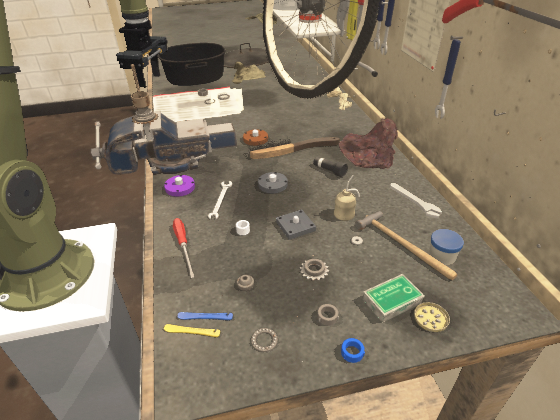

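In the side view the dark round stand is at (272,182); the look-alikes are purple (179,185) and brown (256,136). The grey lock ring is at (328,314) and the blue look-alike at (352,350). The square stand is at (296,222), cog (315,270), bearing ring (264,340), spacer (243,228), cone (245,282), oiler (345,205), with spanners at (220,200) and (415,198). I'm picking the dark steel stand and the grey ring because their colours fit the description, and I'll confirm both in an enlarged crop.

```bash
python3 - <<'E'
from h import *
im=cv2.imread('pics/side0.png'); c=im[165:365,150:410]; cv2.imwrite('pics/crop0.png',cv2.resize(c,None,fx=3,fy=3,interpolation=cv2.INTER_CUBIC))
for k,uv,z in [('round',(272,184),.018),('sq',(296,223),.018),('cog',(315,268),.015),('bear',(264,340),.006),('lock',(328,312),.019),('spacer',(243,224),.024),('cone',(245,280),.02),('oiler',(345,217),0),('span1a',(226,184),0),('span1b',(213,216),0),('span2',(415,198),0)]:
    p=ray('side',uv,z); print(k,p.round(3),np.hypot(*p[:2]).round(3))
E
```

```text
round [0.602 0.197 0.018] 0.633
sq [0.623 0.007 0.018] 0.623
cog [ 0.624 -0.157  0.015] 0.643
bear [ 0.469 -0.311  0.006] 0.563
lock [ 0.611 -0.286  0.019] 0.675
spacer [0.487 0.031 0.024] 0.488
cone [ 0.459 -0.158  0.02 ] 0.485
oiler [0.765 0.018 0.   ] 0.765
span1a [0.471 0.258 0.   ] 0.537
span1b [0.415 0.114 0.   ] 0.43
span2 [0.99  0.048 0.   ] 0.991
```

View pics/crop0.png

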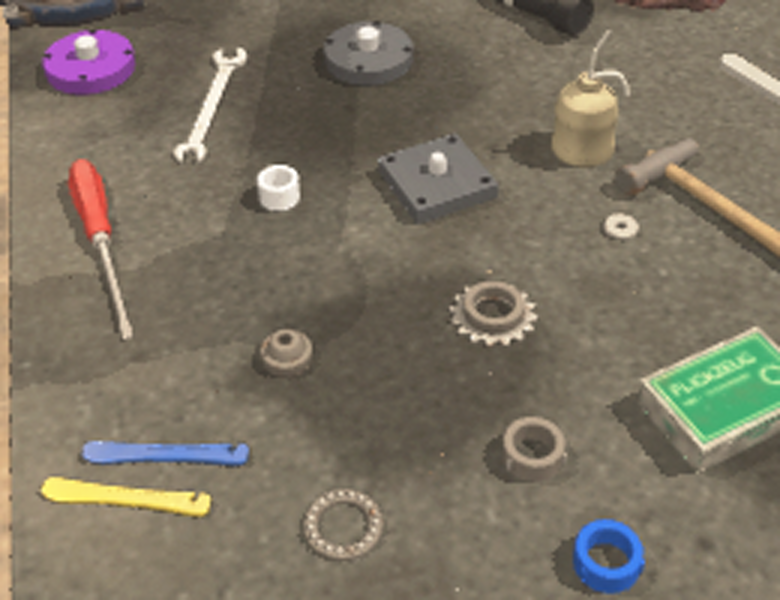

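The crop confirms the grey steel round stand, with purple as the decoy beside it, and the grey lock ring, with the blue decoy to its lower right. The nearby spanner stays clear of the spacer. Next is the first move, to a wrist overview.

```bash
cat >> h.py <<'E'
from scipy.spatial.transform import Rotation as Ro
def go(X,yaw=None):
    """slide (cm) and roll to bring TCP to X, tool y axis at world angle yaw (mod pi)"""
    s=monitor.get_state(); R=Ro.from_rotvec(s['tool_rot']).as_matrix()
    d=R.T@(np.array(X)-s['position'])*100
    cur=np.arctan2(R[1,1],R[0,1]); r=0
    if yaw is not None: r=-((yaw-cur+np.pi/2)%np.pi-np.pi/2)
    print('slide',d.round(2),'roll',round(float(r),3),'cur yaw',cur.round(3),'n',int(np.ceil(max(np.linalg.norm(d)/5,abs(r)/.15))),'q7',round(float(s['joint_positions'][6]),2),'t',round(s['time'],2))
E
python3 - <<'E'
from h import *
s=monitor.get_state();print(Ro.from_rotvec(s['tool_rot']).as_matrix().round(3))
c=cams.get_calibration('wrist');print(c['R'].round(2))
go([.48,.0,.32],np.pi/2)
E
```

```text
[[-0.895  0.446 -0.001]
 [ 0.446  0.895 -0.001]
 [-0.    -0.001 -1.   ]]
[[ 0.45  0.9  -0.  ]
 [ 0.87 -0.43  0.25]
 [ 0.22 -0.11 -0.97]]
slide [-42.97 -43.59  -9.76] roll -0.462 cur yaw 1.109 n 13 q7 -0.06 t 0.15
```

>>> move_arm:
  slide:
    - [0,0,-5]
    - [0,0,-9.8]
    - [-4,-4,-9.8]
    - [-8,-8,-9.8]
    - [-11,-11,-9.8]
    - [-14,-14,-9.8]
    - [-17.5,-17.5,-9.8]
    - [-21,-21,-9.8]
    - [-24.5,-24.5,-9.8]
    - [-28,-28,-9.8]
    - [-31,-31.5,-9.8]
    - [-34.5,-35,-9.8]
    - [-38,-38.5,-9.8]
    - [-41,-41.5,-9.8]
    - [-43,-43.6,-9.8]
    - [-43,-43.6,-9.8]
    - [-43,-43.6,-9.8]
    - [-43,-43.6,-9.8]
  roll: [0,0,-0.05,-0.1,-0.15,-0.2,-0.25,-0.3,-0.35,-0.4,-0.43,-0.462,-0.462,-0.462,-0.462,-0.462,-0.462,-0.462]

```text
time: 1.95
position: [0.48, 0.0015, 0.3203]
tool_rot: [0.004, -3.141, -0.001]
ft_force: [-0.9, -0.2, 0.0]
grip_width: 1.002
grip_force: 0.0
```

```bash
python3 - <<'E'
from h import *
c=cams.get_calibration('wrist');snap('wrist','w1.png')
np.savez('c1.npz',**{k:np.array(c[k]) for k in('mtx','R','t')})
s=monitor.get_state();print(s['time'],s['position'],s['ft_force'])
E
```

```text
2.0 [0.48003959 0.00169432 0.32036483] [0.31188297 0.15136176 0.40683573]
```

View pics/w1.png

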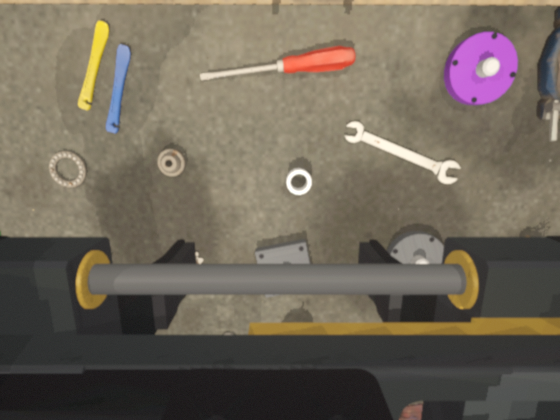

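The overview shows the bearing ring (67,169), cone (171,162), spacer (299,181) and spanner (400,155). The gripper hides the lower half, so I'll move further out to see the stands, cog and lock ring.

>>> move_arm:
  slide:
    - [-4,0,0]
    - [-8,-1,0]
    - [-12,-2,0]
    - [-16,-2,0]
    - [-20,-3,0]
    - [-22,-3,0]
    - [-22,-3,0]
    - [-22,-3,0]
    - [-22,-3,0]
  roll: [0,0,0,0,0,0,0,0,0]

```text
time: 2.9
position: [0.6996, -0.0291, 0.321]
tool_rot: [0.002, -3.142, -0.001]
ft_force: [0.1, -0.8, -0.0]
grip_width: 1.005
grip_force: 0.0
```

```bash
python3 - <<'E'
from h import *
c=cams.get_calibration('wrist');snap('wrist','w2.png')
np.savez('c2.npz',**{k:np.array(c[k]) for k in('mtx','R','t')})
s=monitor.get_state();print(s['time'],s['position'],s['ft_force'])
E
```

```text
2.95 [ 0.69956693 -0.0292475   0.32134286] [-0.4342097  -0.48245755  0.46405535]
```

View pics/w2.png

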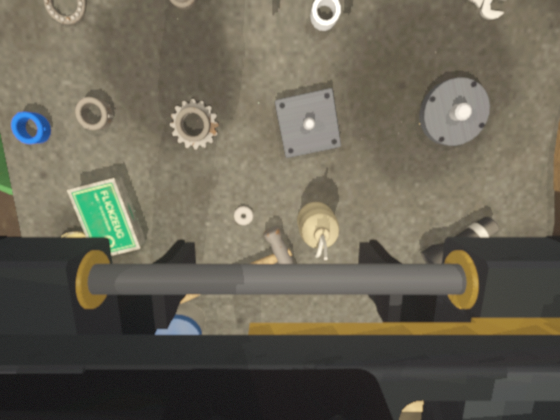

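The second view shows the blue decoy (30,128), lock ring (93,113), cog (193,124), square stand (308,122), round stand (456,111) and oiler (318,226). I'll fit ellipses for exact centres.

```bash
python3 - <<'E'
from h import *
tiles=[]
cc={i:{k:v for k,v in np.load(f'c{i}.npz').items()} for i in(1,2)}
for k,i,u,v,r,zt in [('bear',1,67,169,20,.0055),('cone',1,171,162,15,.0),('spacer',1,299,181,14,.024),('lock',2,93,113,19,.019),('cog',2,193,124,26,.003),('round',2,456,111,38,.018),('sq',2,308,122,42,.018),('spigR',2,461,111,13,.036),('spigS',2,309,123,8,.034)]:
    im=cv2.imread(f'pics/w{i}.png'); h=r+14; y0=max(v-h,0);x0=max(u-h,0); p=im[y0:v+h,x0:u+h].copy()
    m=np.full(p.shape[:2],cv2.GC_BGD,np.uint8); cv2.circle(m,(u-x0,v-y0),r+5,cv2.GC_PR_BGD,-1); cv2.circle(m,(u-x0,v-y0),r,cv2.GC_PR_FGD,-1)
    cv2.grabCut(p,m,None,np.zeros((1,65)),np.zeros((1,65)),5,cv2.GC_INIT_WITH_MASK)
    mk=((m==1)|(m==3)).astype(np.uint8); cs,_=cv2.findContours(mk,cv2.RETR_EXTERNAL,cv2.CHAIN_APPROX_NONE)
    c=max(cs,key=cv2.contourArea); hull=cv2.convexHull(c); e=cv2.fitEllipse(hull) if len(hull)>5 else cv2.minAreaRect(hull)
    P=ray('',(e[0][0]+x0,e[0][1]+y0),zt,cc[i]); mpp=(ray('',(u+1,v),zt,cc[i])-ray('',(u,v),zt,cc[i]))
    print(k,np.round((e[0][0]+x0,e[0][1]+y0),1),'diam mm',(np.array(e[1])*abs(mpp[1])*1000).round(1),P.round(4), 'rect',np.round(cv2.minAreaRect(c)[2],1))
    q=cv2.resize(p,(200,200),interpolation=cv2.INTER_CUBIC); f=200/p.shape[1];g=200/p.shape[0]
    cv2.drawContours(q,[(hull*[f,g]).astype(int)],-1,(0,0,255),1); cv2.drawMarker(q,(int(e[0][0]*f),int(e[0][1]*g)),(0,255,0)); tiles.append(q)
cv2.imwrite('pics/t1.png',np.vstack([np.hstack(tiles[i:i+3]) for i in(0,3,6)]))
E
```

```text
bear [ 66.9 169. ] diam mm [49.1 56.7] [ 0.4699 -0.3062  0.0055] rect 90.0
cone [170.6 162.3] diam mm [39.2 42.3] [ 0.4603 -0.1548  0.    ] rect 90.0
spacer [298.5 181.2] diam mm [37.4 38.9] [0.4844 0.0332 0.024 ] rect 45.0
lock [ 91.4 113.2] diam mm [41.9 48.1] [ 0.6113 -0.2827  0.019 ] rect 45.0
cog [193.7 123.9] diam mm [67.7 72.3] [ 0.6251 -0.1472  0.003 ] rect 53.1
round [456.4 111.1] diam mm [85.2 97.9] [0.6078 0.2183 0.018 ] rect 90.0
sq [310.1 118.3] diam mm [104.8 116.1] [0.6175 0.0175 0.018 ] rect 79.2
spigR [462.8 111.5] diam mm [21.4 23.4] [0.6092 0.2173 0.036 ] rect 90.0
spigS [308.7 123.7] diam mm [15. 16.] [0.625  0.0142 0.034 ] rect 45.0
```

View pics/t1.png

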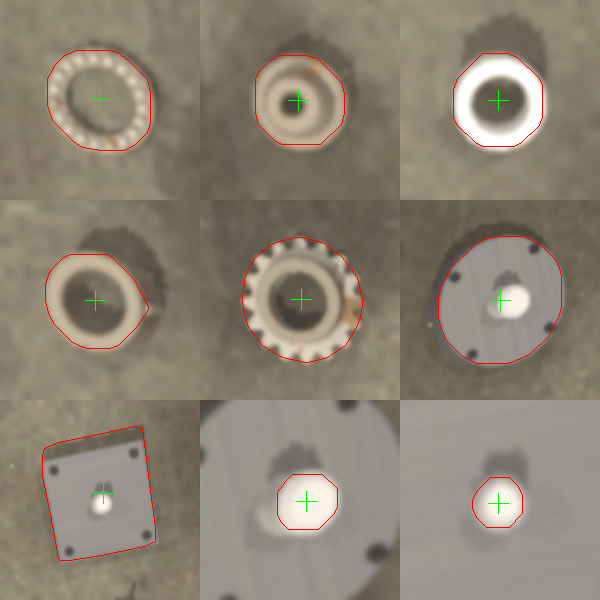

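The fits hug the outlines and the sizes match the description; the lock ring's hull has a small spike at its right edge. I'll cross-check the spigots and parts in the fixed cameras.

```bash
python3 - <<'E'
from h import *
for n in('side','scene'):
    im=cv2.cvtColor(cv2.imread(f'pics/{n}0.png'),cv2.COLOR_BGR2GRAY)
    for k,X in [('spigR',(.609,.2175,.035)),('spigS',(.625,.0143,.033)),('spacer',(.4844,.0332,.012))]:
        p=proj(n,X); u,v=np.round(p).astype(int)
        h=14; w=im[v-h:v+h+1,u-h:u+h+1]; m=(w>190).astype(np.uint8); N,L,S,C=cv2.connectedComponentsWithStats(m)
        print(n,k,p.round(1),[(S[i].tolist(),(C[i]+[u-h,v-h]).round(1)) for i in range(1,N) if S[i,4]>4])
go([.6251,-.1472,.06],np.pi/2)
E
```

```text
side spigR [272.6 175.1] [([11, 13, 6, 4, 23], array([272.4, 175.6]))]
side spigS [296.  216.7] [([12, 13, 5, 5, 15], array([296.2, 217.5]))]
side spacer [242.4 227. ] [([8, 7, 14, 15, 147], array([242.8, 226.7]))]
scene spigR [285.2 197.4] [([12, 14, 4, 2, 7], array([284.3, 197.6]))]
scene spigS [316.1 220. ] []
scene spacer [276.6 232.7] [([8, 9, 10, 7, 36], array([275.9, 230.8]))]
slide [  7.47 -11.81  26.12] roll 0.001 cur yaw 1.572 n 6 q7 1.72 t 2.95
```

Projections agree with the fixed views to about 1 px. Picking the cog.

>>> move_arm:
  slide:
    - [2,-3,3]
    - [4,-6,7]
    - [6,-9,11]
    - [7.45,-11.8,15]
    - [7.45,-11.8,19]
    - [7.45,-11.8,23]
    - [7.45,-11.8,26]
    - [7.45,-11.8,26]
    - [7.45,-11.8,26]
    - [7.45,-11.8,26]
  roll: [0,0,0,0,0,0,0,0,0,0]

```text
time: 3.95
position: [0.6276, -0.1481, 0.0635]
tool_rot: [-0.001, 3.137, -0.0]
ft_force: [0.2, 0.4, 0.7]
grip_width: 0.998
grip_force: 0.0
```

```bash
python3 - <<'E'
from h import *
go([.6251,-.1472,.0045],np.pi/2)
E
```

```text
slide [0.27 0.1  5.9 ] roll 0.001 cur yaw 1.571 n 2 q7 1.97 t 3.95
```

>>> move_arm:
  slide:
    - [0.25,0.1,2]
    - [0.25,0.1,3.5]
    - [0.25,0.1,4.5]
    - [0.25,0.1,5.2]
    - [0.25,0.1,5.6]
    - [0.25,0.1,5.6]
    - [0.25,0.1,5.6]
  roll: [0,0,0,0,0,0,0]

```text
time: 4.65
position: [0.6237, -0.1471, 0.0049]
tool_rot: [-0.0, 3.141, -0.0]
ft_force: [1.1, -0.3, 0.8]
grip_width: 1.002
grip_force: 0.0
```

>>> move_arm:
  slide:
    - [-0.1,0,0]
    - [-0.1,0,0]
    - [-0.1,0,0]
    - [-0.1,0,0]
    - [-0.1,0,0]
    - [-0.1,0,0]
    - [-0.1,0,0]
    - [-0.1,0,0]
    - [-0.1,0,0]
    - [-0.1,0,0]
  roll: [0,0,0,0,0,0,0,0,0,0]
  gripper: 4
  squeeze: 20

```text
time: 5.65
position: [0.6244, -0.147, 0.0046]
tool_rot: [-0.0, 3.142, 0.0]
ft_force: [-0.1, -0.5, 0.1]
grip_width: 0.528
grip_force: 20.0
```

```bash
python3 - <<'E'
from h import *
go([.6095,.2173,.085],np.pi/2)
E
```

```text
slide [ 1.48 36.43 -8.04] roll 0.0 cur yaw 1.571 n 8 q7 1.99 t 5.65
```

>>> move_arm:
  slide:
    - [0,0,-2]
    - [0,0,-5]
    - [0,0,-8]
    - [0.5,4,-8]
    - [0.5,8,-8]
    - [1,12,-8]
    - [1,16,-8]
    - [1,20,-8]
    - [1.2,24,-8]
    - [1.5,28,-8]
    - [1.5,32,-8]
    - [1.5,35,-8]
    - [1.5,36.4,-8]
    - [1.5,36.4,-8]
    - [1.5,36.4,-8]
    - [1.5,36.4,-8]
    - [1.5,36.4,-8]
    - [1.5,36.4,-8]
  roll: [0,0,0,0,0,0,0,0,0,0,0,0,0,0,0,0,0,0]

```text
time: 7.45
position: [0.6096, 0.2155, 0.0848]
tool_rot: [0.003, 3.141, -0.0]
ft_force: [0.3, 0.0, -1.0]
grip_width: 0.526
grip_force: 20.0
```

```bash
python3 - <<'E'
from h import *
s=monitor.get_state();print(s['position'],s['ft_force'],s['grip_width'])
go([.6095,.2173,.0232],np.pi/2)
snap('wrist','w3.png')
E
```

```text
[0.60964312 0.21548592 0.08476349] [ 0.31531548  0.01544312 -0.95581561] 0.5258537465372556
slide [0.02 0.18 6.16] roll -0.002 cur yaw 1.569 n 2 q7 1.34 t 7.45
```

View pics/w3.png

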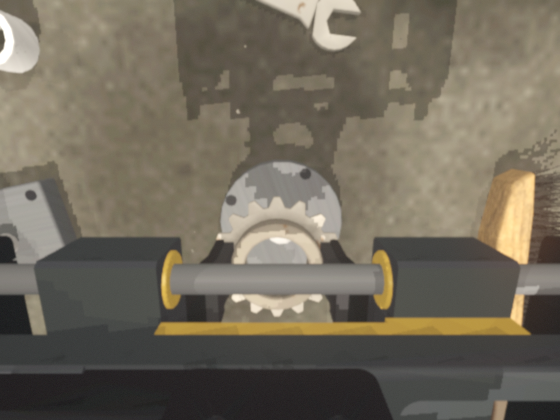

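The cog is held level, its teeth centred around (279,265), with the spigot tip showing through the bore near (281,243). Lowering it.

>>> move_arm:
  slide:
    - [0,0.15,1]
    - [0,0.15,2]
    - [0,0.15,3]
    - [0,0.15,3.8]
    - [0,0.15,4.5]
    - [0,0.15,5.1]
    - [0,0.15,5.6]
    - [0,0.15,5.9]
    - [0,0.15,6.05]
    - [0,0.15,6.05]
    - [0,0.15,6.05]
  roll: [0,0,0,0,0,0,0,0,0,0,0]

```text
time: 8.6
position: [0.6096, 0.2186, 0.0244]
tool_rot: [-0.0, 3.141, 0.0]
ft_force: [0.5, 0.1, -1.5]
grip_width: 0.526
grip_force: 20.0
```

>>> move_arm:
  slide:
    - [0,-0.12,0.05]
    - [0,-0.12,0.1]
    - [0,-0.12,0.15]
    - [0,-0.12,0.18]
    - [0,-0.12,0.18]
  roll: [0,0,0,0,0]

```text
time: 9.1
position: [0.6094, 0.2173, 0.0226]
tool_rot: [-0.0, 3.141, 0.0]
ft_force: [0.1, -0.3, 1.2]
grip_width: 0.526
grip_force: 20.0
```

>>> move_arm:
  slide:
    - [0,0,0]
    - [0,0,0]
    - [0,0,0]
    - [0,0,0]
    - [0,0,-2]
    - [0,0,-5]
    - [0,0,-9]
    - [3,-4,-13]
    - [6,-8,-13]
    - [8,-12,-13]
    - [10,-16,-13]
    - [11.5,-20,-13]
    - [13,-24,-13]
  roll: [0,0,0,0,0,0,0,0,0,0,0,0,0]
  gripper: 7

```text
time: 10.4
position: [0.4784, -0.0243, 0.1525]
tool_rot: [-0.0, 3.141, 0.002]
ft_force: [0.6, 0.5, 0.6]
grip_width: 0.809
grip_force: 0.0
```

```bash
python3 - <<'E'
from h import *
go([.4699,-.3062,.04],np.pi/2)
print(monitor.get_state()['joint_positions'].round(2))
E
```

```text
slide [  0.86 -28.2   11.22] roll 0.0 cur yaw 1.571 n 7 q7 1.57 t 10.4
[-0.62 -0.01  0.62  1.97  0.01  1.18  1.57]
```

>>> move_arm:
  slide:
    - [0,-4,0]
    - [0.3,-8,0]
    - [0.5,-12,0]
    - [0.7,-16,1]
    - [0.8,-20,3]
    - [0.85,-24,5]
    - [0.85,-28.2,8]
    - [0.85,-28.2,10.5]
    - [0.85,-28.2,11.2]
    - [0.85,-28.2,11.2]
    - [0.85,-28.2,11.2]
    - [0.85,-28.2,11.2]
  roll: [0,0,0,0,0,0,0,0,0,0,0,0]

```text
time: 11.6
position: [0.4725, -0.3041, 0.0418]
tool_rot: [-0.003, 3.139, -0.0]
ft_force: [0.1, -0.0, 0.5]
grip_width: 0.808
grip_force: 0.0
```

```bash
python3 - <<'E'
from h import *
go([.4699,-.3062,.0025],np.pi/2)
E
```

```text
slide [ 0.27 -0.21  3.93] roll 0.002 cur yaw 1.573 n 1 q7 2.37 t 11.6
```

>>> move_arm:
  slide:
    - [0.15,-0.1,1.5]
    - [0.15,-0.1,2.5]
    - [0.15,-0.1,3.1]
    - [0.15,-0.1,3.4]
    - [0.15,-0.1,3.4]
    - [0.15,-0.1,3.4]
  roll: [0,0,0,0,0,0]

```text
time: 12.2
position: [0.4695, -0.3059, 0.0063]
tool_rot: [-0.0, 3.141, -0.0]
ft_force: [0.2, 0.6, -0.3]
grip_width: 0.804
grip_force: 0.0
```

>>> move_arm:
  slide:
    - [0,0,0.2]
    - [0,0,0.4]
    - [0,0,0.4]
    - [0,0,0.4]
  roll: [0,0,0,0]

```text
time: 12.6
position: [0.4695, -0.3057, 0.0023]
tool_rot: [-0.0, 3.141, 0.0]
ft_force: [1.0, 0.3, 0.9]
grip_width: 0.807
grip_force: 0.0
```

>>> move_arm:
  slide:
    - [0,0,0]
    - [0,0,0]
    - [0,0,0]
    - [0,0,0]
    - [0,0,0]
    - [0,0,0]
  roll: [0,0,0,0,0,0]
  gripper: 4.5
  squeeze: 15

```text
time: 13.2
position: [0.4695, -0.3058, 0.0023]
tool_rot: [-0.0, 3.141, -0.0]
ft_force: [-0.8, -0.6, 0.4]
grip_width: 0.586
grip_force: 15.0
```

```bash
python3 - <<'E'
from h import *
go([.6095,.2173,.09],np.pi/2)
E
```

```text
slide [-14.02  52.3   -8.77] roll 0.0 cur yaw 1.571 n 11 q7 2.41 t 13.2
```

>>> move_arm:
  slide:
    - [0,0,-2]
    - [0,0,-5]
    - [0,0,-9]
    - [-1,4,-12]
    - [-2,8,-12]
    - [-3,12,-12]
    - [-4,16,-12]
    - [-5,20,-12]
    - [-6,24,-12]
    - [-7,28,-12]
    - [-8,32,-12]
    - [-9.5,36,-12]
    - [-11,40,-12]
    - [-12,44,-11]
    - [-13,48,-10]
    - [-14,52.2,-8.8]
    - [-14,52.2,-8.8]
    - [-14,52.2,-8.8]
    - [-14,52.2,-8.8]
    - [-14,52.2,-8.8]
  roll: [0,0,0,0,0,0,0,0,0,0,0,0,0,0,0,0,0,0,0,0]

```text
time: 15.2
position: [0.6097, 0.2142, 0.0909]
tool_rot: [0.004, 3.141, -0.0]
ft_force: [-0.1, -0.5, -0.4]
grip_width: 0.586
grip_force: 15.0
```

```bash
python3 - <<'E'
from h import *
go([.6095,.2173,.036],np.pi/2)
snap('wrist','w4.png')
E
```

```text
slide [0.03 0.31 5.49] roll -0.003 cur yaw 1.568 n 2 q7 1.39 t 15.2
```

View pics/w4.png

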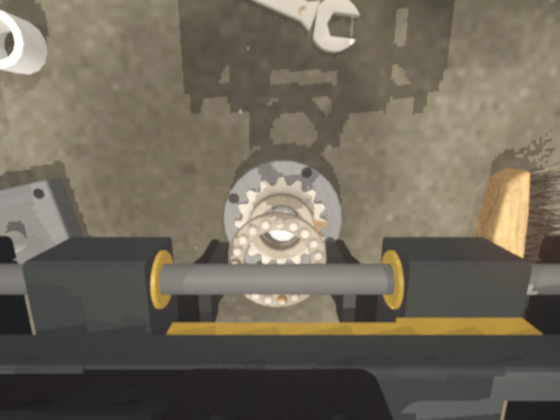

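The cog sits flat on the stand around the spigot (282,235), with the bearing ring held level above it at (278,258). Lowering.

>>> move_arm:
  slide:
    - [0,0.15,1]
    - [0,0.15,2]
    - [0,0.15,3]
    - [0,0.15,3.8]
    - [0,0.15,4.5]
    - [0,0.15,4.9]
    - [0,0.15,5.0]
    - [0,0.15,5.0]
    - [0,0.15,5.0]
  roll: [0,0,0,0,0,0,0,0,0]

```text
time: 16.15
position: [0.6097, 0.2179, 0.0407]
tool_rot: [-0.0, 3.141, 0.001]
ft_force: [0.1, 0.1, -0.2]
grip_width: 0.585
grip_force: 15.0
```

>>> move_arm:
  slide:
    - [0,-0.05,0.2]
    - [0,-0.05,0.35]
    - [0,-0.05,0.45]
    - [0,-0.05,0.52]
    - [0,-0.05,0.52]
    - [0,-0.05,0.52]
  roll: [0,0,0,0,0,0]

```text
time: 16.75
position: [0.6093, 0.2173, 0.0353]
tool_rot: [0.0, -3.142, -0.0]
ft_force: [-1.2, -0.2, 2.4]
grip_width: 0.588
grip_force: 15.0
```

>>> move_arm:
  slide:
    - [0,0,0]
    - [0,0,0]
    - [0,0,0]
    - [0,0,-2]
    - [0,0,-5]
    - [0,0,-9]
    - [0,-4,-10]
    - [0,-8,-10]
    - [0,-12,-10]
    - [0,-16,-10]
    - [0,-20,-10]
    - [0,-24,-10]
    - [0,-28,-10]
    - [0,-32,-10]
    - [0,-36,-10]
    - [-0.2,-40,-10]
    - [-0.2,-44,-9]
    - [-0.2,-48,-7]
    - [-0.2,-50,-4]
    - [-0.2,-50,-2]
  roll: [0,0,0,0,0,0,0,0,0,0,0,0,0,0,0,0,0,0,0,0]
  gripper: 6.3

```text
time: 18.75
position: [0.609, -0.288, 0.0534]
tool_rot: [-0.01, -3.14, 0.005]
ft_force: [-0.4, 1.0, -0.3]
grip_width: 0.726
grip_force: 0.0
```

```bash
python3 - <<'E'
from h import *
go([.6113,-.283,.006],np.pi/2)
E
```

```text
slide [-0.24  0.51  4.74] roll -0.006 cur yaw 1.565 n 1 q7 2.25 t 18.75
```

>>> move_arm:
  slide:
    - [0,0,0]
    - [0,0,0]
    - [0,0,0]
    - [0,0,0]
  roll: [0,0,0,0]

```text
time: 19.15
position: [0.6127, -0.2822, 0.0567]
tool_rot: [-0.003, 3.139, -0.001]
ft_force: [-0.4, -0.4, 0.1]
grip_width: 0.724
grip_force: 0.0
```

Settled close to the command; descending.

>>> move_arm:
  slide:
    - [0,-0.05,1.5]
    - [0,-0.05,3]
    - [0,-0.05,4]
    - [0,-0.05,4.7]
    - [0,-0.05,5]
    - [0,-0.05,5]
    - [0,-0.05,5]
  roll: [0,0,0,0,0,0,0]

```text
time: 19.85
position: [0.6117, -0.2835, 0.0054]
tool_rot: [-0.0, 3.141, -0.0]
ft_force: [-0.6, -0.4, -0.2]
grip_width: 0.722
grip_force: 0.0
```

>>> move_arm:
  slide:
    - [0,0,0]
    - [0,0,0]
    - [0,0,0]
    - [0,0,0]
    - [0,0,0]
    - [0,0,0]
  roll: [0,0,0,0,0,0]
  gripper: 3.6
  squeeze: 15

```text
time: 20.45
position: [0.6116, -0.2833, 0.0054]
tool_rot: [-0.0, 3.141, -0.0]
ft_force: [-0.5, -0.7, 1.9]
grip_width: 0.483
grip_force: 15.0
```

```bash
python3 - <<'E'
from h import *
s=monitor.get_state();print(s['position'],s['grip_width'],s['grip_force'])
go([.6095,.2173,.1],np.pi/2)
E
```

```text
[ 0.61161695 -0.28330788  0.00537806] 0.4834449392673796 15.001075968139759
slide [ 0.2  50.06 -9.47] roll 0.0 cur yaw 1.571 n 11 q7 2.27 t 20.45
```

>>> move_arm:
  slide:
    - [0,0,-2]
    - [0,0,-5]
    - [0,0,-9.5]
    - [0,4,-9.5]
    - [0,8,-9.5]
    - [0,12,-9.5]
    - [0,16,-9.5]
    - [0.1,20,-9.5]
    - [0.1,24,-9.5]
    - [0.1,28,-9.5]
    - [0.1,32,-9.5]
    - [0.2,36,-9.5]
    - [0.2,40,-9.5]
    - [0.2,44,-9.5]
    - [0.2,48,-9.5]
    - [0.2,50,-9.5]
    - [0.2,50,-9.5]
    - [0.2,50,-9.5]
    - [0.2,50,-9.5]
    - [0.2,50,-9.5]
  roll: [0,0,0,0,0,0,0,0,0,0,0,0,0,0,0,0,0,0,0,0]

```text
time: 22.45
position: [0.6098, 0.214, 0.1003]
tool_rot: [0.005, 3.141, -0.001]
ft_force: [-0.0, -0.1, -0.4]
grip_width: 0.483
grip_force: 15.0
```

```bash
python3 - <<'E'
from h import *
go([.6095,.2173,.0439],np.pi/2)
snap('wrist','w5.png')
E
```

```text
slide [0.03 0.33 5.64] roll -0.003 cur yaw 1.567 n 2 q7 1.39 t 22.45
```

View pics/w5.png

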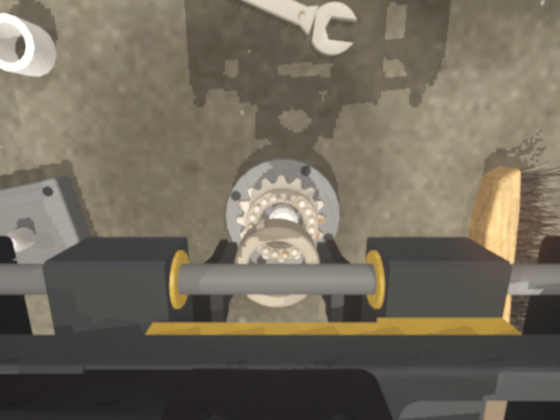

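The bearing ring lies flat on the cog around the spigot (284,215), with the lock ring held level above it at (278,270). Lowering.

>>> move_arm:
  slide:
    - [0,0.1,1]
    - [0,0.1,2]
    - [0,0.1,3]
    - [0,0.1,4]
    - [0,0.1,4.7]
    - [0,0.1,5.1]
    - [0,0.1,5.1]
    - [0,0.1,5.1]
  roll: [0,0,0,0,0,0,0,0]

```text
time: 23.3
position: [0.6096, 0.2179, 0.0493]
tool_rot: [-0.0, 3.141, 0.0]
ft_force: [0.1, 0.3, -0.0]
grip_width: 0.478
grip_force: 15.0
```

>>> move_arm:
  slide:
    - [0,-0.05,0.2]
    - [0,-0.05,0.35]
    - [0,-0.05,0.45]
    - [0,-0.05,0.52]
    - [0,-0.05,0.55]
    - [0,-0.05,0.55]
    - [0,-0.05,0.55]
  roll: [0,0,0,0,0,0,0]

```text
time: 24.0
position: [0.6093, 0.2174, 0.0439]
tool_rot: [-0.0, 3.141, 0.0]
ft_force: [-1.5, 0.4, 2.6]
grip_width: 0.485
grip_force: 15.0
```

>>> move_arm:
  slide:
    - [0,0,0]
    - [0,0,0]
    - [0,0,0]
    - [0,0,-2]
    - [0,0,-5]
    - [0,0,-9]
    - [3,-4,-9]
    - [6,-8,-9]
    - [9,-12,-9]
    - [11.5,-16,-9]
    - [12.5,-18.4,-7]
    - [12.5,-18.4,-4]
    - [12.5,-18.4,-1]
    - [12.5,-18.4,-1]
    - [12.5,-18.4,-1]
    - [12.5,-18.4,-1]
    - [12.5,-18.4,-1]
  roll: [0,0,0,0,0,0,0,0,0,0,0,0,0,0,0,0,0]
  gripper: 5.6

```text
time: 25.7
position: [0.4857, 0.0337, 0.055]
tool_rot: [-0.001, 3.139, 0.001]
ft_force: [-0.1, 0.1, -0.1]
grip_width: 0.645
grip_force: 0.0
```

```bash
python3 - <<'E'
from h import *
go([.4844,.0332,.008],np.pi/2)
E
```

```text
slide [ 0.14 -0.05  4.7 ] roll 0.001 cur yaw 1.571 n 1 q7 1.57 t 25.7
```

>>> move_arm:
  slide:
    - [0.05,-0.05,1.5]
    - [0.05,-0.05,3]
    - [0.05,-0.05,4]
    - [0.05,-0.05,4.6]
    - [0.05,-0.05,4.6]
    - [0.05,-0.05,4.6]
  roll: [0,0,0,0,0,0]

```text
time: 26.3
position: [0.4843, 0.0328, 0.008]
tool_rot: [-0.0, 3.141, 0.0]
ft_force: [0.7, 0.4, -0.7]
grip_width: 0.643
grip_force: 0.0
```

>>> move_arm:
  slide:
    - [0,0,0]
    - [0,0,0]
    - [0,0,0]
    - [0,0,0]
    - [0,0,0]
    - [0,0,0]
  roll: [0,0,0,0,0,0]
  gripper: 2.8
  squeeze: 15

```text
time: 26.9
position: [0.4841, 0.0329, 0.0078]
tool_rot: [-0.0, 3.141, 0.0]
ft_force: [-1.1, 0.1, 2.3]
grip_width: 0.401
grip_force: 15.0
```

```bash
python3 - <<'E'
from h import *
go([.625,.0143,.09],np.pi/2)
E
```

```text
slide [-14.1   -1.86  -8.22] roll 0.0 cur yaw 1.571 n 4 q7 1.63 t 26.9
```

>>> move_arm:
  slide:
    - [0,0,-3]
    - [0,0,-6]
    - [-2,0,-8.2]
    - [-5,-1,-8.2]
    - [-8,-1.5,-8.2]
    - [-11,-1.85,-8.2]
    - [-14.1,-1.85,-8.2]
    - [-14.1,-1.85,-8.2]
    - [-14.1,-1.85,-8.2]
    - [-14.1,-1.85,-8.2]
    - [-14.1,-1.85,-8.2]
  roll: [0,0,0,0,0,0,0,0,0,0,0]

```text
time: 28.0
position: [0.6239, 0.0145, 0.0896]
tool_rot: [0.0, -3.141, -0.001]
ft_force: [-0.4, 0.6, -0.4]
grip_width: 0.401
grip_force: 15.0
```

```bash
python3 - <<'E'
from h import *
go([.625,.0143,.0258],np.pi/2)
snap('wrist','w6.png')
E
```

```text
slide [-0.11 -0.03  6.38] roll 0.0 cur yaw 1.571 n 2 q7 1.75 t 28.0
```

View pics/w6.png

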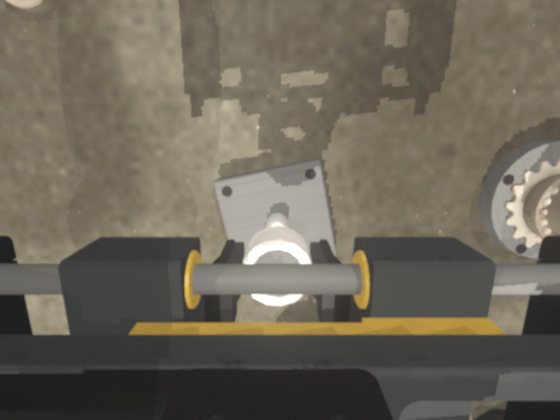

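The spacer is held level at (279,265), with the square stand's spigot tip in line behind it at (278,220). Lowering.

>>> move_arm:
  slide:
    - [-0.05,0,1]
    - [-0.05,0,2]
    - [-0.05,0,3]
    - [-0.05,0,4]
    - [-0.05,0,4.7]
    - [-0.05,0,5.3]
    - [-0.05,0,5.8]
    - [-0.05,0,5.8]
    - [-0.05,0,5.8]
  roll: [0,0,0,0,0,0,0,0,0]

```text
time: 28.95
position: [0.6255, 0.0143, 0.0317]
tool_rot: [-0.0, 3.141, -0.0]
ft_force: [-0.6, -0.2, -1.1]
grip_width: 0.399
grip_force: 15.0
```

>>> move_arm:
  slide:
    - [0.05,0,0.2]
    - [0.05,0,0.4]
    - [0.05,0,0.5]
    - [0.05,0,0.58]
    - [0.05,0,0.6]
    - [0.05,0,0.6]
    - [0.05,0,0.6]
  roll: [0,0,0,0,0,0,0]

```text
time: 29.65
position: [0.6249, 0.0144, 0.0259]
tool_rot: [-0.0, 3.142, 0.0]
ft_force: [-2.0, 0.1, 3.7]
grip_width: 0.399
grip_force: 15.0
```

>>> move_arm:
  slide:
    - [0,0,0]
    - [0,0,0]
    - [0,0,0]
    - [0,0,-2]
    - [0,0,-5]
    - [0,0,-9]
    - [3,-3,-9]
    - [6,-6,-9]
    - [9,-9,-9]
    - [12,-12,-9]
    - [14.5,-15,-9]
    - [16.5,-16.75,-7]
    - [16.5,-16.75,-4]
    - [16.5,-16.75,-2.5]
    - [16.5,-16.75,-2.5]
    - [16.5,-16.75,-2.5]
    - [16.5,-16.75,-2.5]
  roll: [0,0,0,0,0,0,0,0,0,0,0,0,0,0,0,0,0]
  gripper: 5.6

```text
time: 31.35
position: [0.4609, -0.1534, 0.0516]
tool_rot: [-0.001, 3.14, -0.0]
ft_force: [0.7, 0.1, 0.1]
grip_width: 0.641
grip_force: 0.0
```

```bash
python3 - <<'E'
from h import *
go([.4598,-.153,.003],np.pi/2)
E
```

```text
slide [0.12 0.04 4.86] roll 0.001 cur yaw 1.571 n 1 q7 2.0 t 31.35
```

>>> move_arm:
  slide:
    - [0.05,0.05,1.5]
    - [0.05,0.05,3]
    - [0.05,0.05,4]
    - [0.05,0.05,4.5]
    - [0.05,0.05,4.65]
    - [0.05,0.05,4.7]
    - [0.05,0.05,4.7]
  roll: [0,0,0,0,0,0,0]

```text
time: 32.05
position: [0.4599, -0.1528, 0.004]
tool_rot: [-0.0, 3.141, 0.0]
ft_force: [-0.1, -0.3, 0.3]
grip_width: 0.641
grip_force: 0.0
```

>>> move_arm:
  slide:
    - [0,0,0]
    - [0,0,0]
    - [0,0,0]
    - [0,0,0]
    - [0,0,0]
    - [0,0,0]
  roll: [0,0,0,0,0,0]
  gripper: 3.0
  squeeze: 15

```text
time: 32.65
position: [0.4596, -0.1526, 0.0037]
tool_rot: [-0.0, 3.141, 0.001]
ft_force: [-0.3, 0.6, 3.5]
grip_width: 0.432
grip_force: 15.0
```

```bash
python3 - <<'E'
from h import *
s=monitor.get_state();print(s['position'])
go([.625,.0143,.1],np.pi/2)
E
```

```text
[ 0.45955093 -0.15256544  0.00372797]
slide [-16.55  16.69  -9.62] roll 0.0 cur yaw 1.571 n 6 q7 2.08 t 32.65
```

>>> move_arm:
  slide:
    - [0,0,-3]
    - [0,0,-6]
    - [0,0,-9.6]
    - [-3,3,-9.6]
    - [-6,6,-9.6]
    - [-9,9,-9.6]
    - [-12,12,-9.6]
    - [-14.5,15,-9.6]
    - [-16.5,16.65,-9.6]
    - [-16.5,16.65,-9.6]
    - [-16.5,16.65,-9.6]
    - [-16.5,16.65,-9.6]
    - [-16.5,16.65,-9.6]
  roll: [0,0,0,0,0,0,0,0,0,0,0,0,0]

```text
time: 33.95
position: [0.6236, 0.0123, 0.0997]
tool_rot: [-0.003, -3.141, -0.0]
ft_force: [0.5, -0.2, -0.4]
grip_width: 0.437
grip_force: 15.0
```

```bash
python3 - <<'E'
from h import *
go([.625,.0143,.0457],np.pi/2)
snap('wrist','w7.png')
E
```

```text
slide [-0.14  0.2   5.4 ] roll -0.002 cur yaw 1.569 n 2 q7 1.76 t 33.95
```

View pics/w7.png

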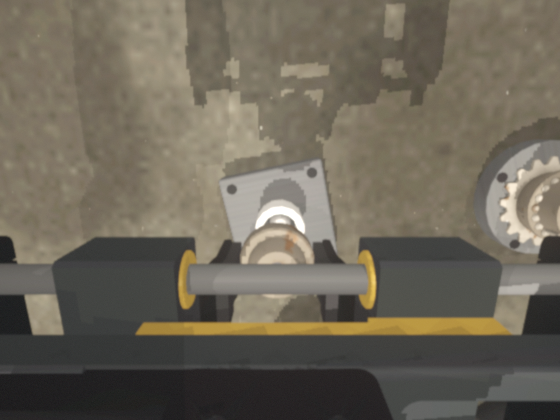

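The spacer stands over the spigot at (280,217), and the cone is held level above it at (279,262). Lowering.

>>> move_arm:
  slide:
    - [-0.05,0.1,1]
    - [-0.05,0.1,2]
    - [-0.05,0.1,3]
    - [-0.05,0.1,4]
    - [-0.05,0.1,4.7]
    - [-0.05,0.1,4.9]
    - [-0.05,0.1,4.9]
    - [-0.05,0.1,4.9]
  roll: [0,0,0,0,0,0,0,0]

```text
time: 34.8
position: [0.6252, 0.0148, 0.0509]
tool_rot: [-0.0, 3.141, 0.0]
ft_force: [-0.1, -0.3, -0.4]
grip_width: 0.437
grip_force: 15.0
```

>>> move_arm:
  slide:
    - [0.02,-0.05,0.2]
    - [0.02,-0.05,0.35]
    - [0.02,-0.05,0.45]
    - [0.02,-0.05,0.52]
    - [0.02,-0.05,0.52]
    - [0.02,-0.05,0.52]
  roll: [0,0,0,0,0,0]

```text
time: 35.4
position: [0.6247, 0.0144, 0.0458]
tool_rot: [-0.0, 3.141, 0.001]
ft_force: [-0.3, 0.4, 4.1]
grip_width: 0.435
grip_force: 15.0
```

>>> move_arm:
  slide:
    - [0,0,0]
    - [0,0,0]
    - [0,0,0]
    - [0,0,-2]
    - [0,0,-5]
    - [0,0,-9]
    - [0,0,-13]
    - [0,0,-17]
    - [0,0,-20]
    - [-3,3,-20]
    - [-6,6,-20]
    - [-9.5,9,-20]
    - [-9.5,9,-20]
    - [-9.5,9,-20]
    - [-9.5,9,-20]
    - [-9.5,9,-20]
  roll: [0,0,0,0,0,0,0,0,0,0,0,0,0,0,0,0]
  gripper: 6

```text
time: 37.0
position: [0.7192, 0.1025, 0.2464]
tool_rot: [0.003, 3.141, 0.001]
ft_force: [-0.2, 0.0, 0.4]
grip_width: 0.691
grip_force: 0.0
```

```bash
python3 - <<'E'
from h import *
print([proj('wrist',X).round(1) for X in [(.6095,.2173,.0575),(.6095,.2173,.018),(.625,.0143,.064),(.625,.0143,.018)]])
w=snap('wrist','w8.png')[:240]; s=snap('side','s8.png')[140:260,190:390]
w=cv2.resize(w,(800,343),interpolation=cv2.INTER_CUBIC); s=cv2.resize(s,(400,240),interpolation=cv2.INTER_CUBIC)
s0=cv2.cvtColor(cv2.imread('pics/side0.png'),cv2.COLOR_BGR2RGB)[140:260,190:390]; s0=cv2.resize(s0,(400,240))
cv2.imwrite('pics/m8.png',cv2.cvtColor(np.vstack([w,np.hstack([s0,s])]),cv2.COLOR_RGB2BGR))
E
```

```text
[array([388.9,  85.7]), array([377.2,  90.2]), array([188.8, 101.7]), array([199.3, 105. ])]
```

View pics/m8.png

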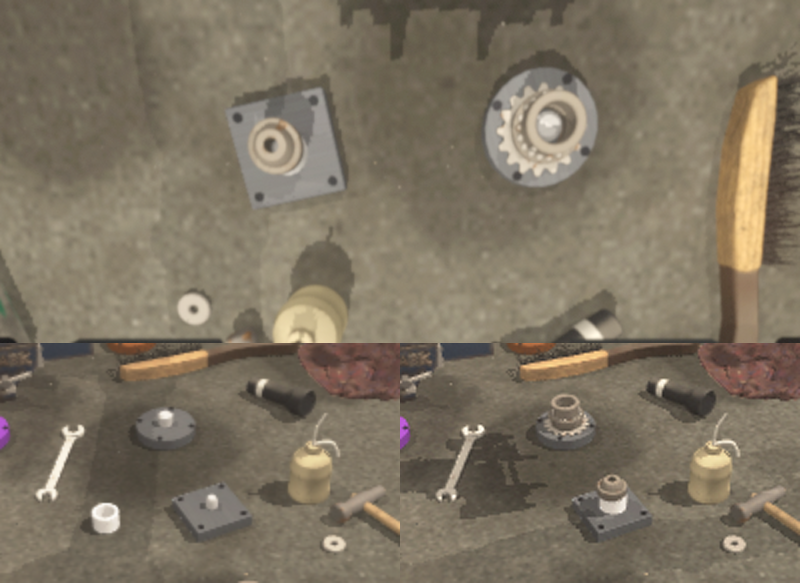

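Both stacks stand flat. The lock ring top is at (556,122) and the cone bore at (270,145); both are where the centred positions project. The oiler and spanner haven't moved.

```bash
python3 -c "
from h import *
print(workorder.close_job())"
```

```text
the job is handed in; nothing more can be done
None
```

I've handed the job in at about 37 s. The final pictures show cog, bearing ring and lock ring flat and centred on the round stand, spacer and cone likewise on the square stand, and the oiler and spanner where they were.

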